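Dust off a stone with a two-speed air duster

TASK

Take the cordless air duster by its barrel and lay it in the wooden rest on the board, its nozzle pointing at the stone in the three-walled bay, and let go of it. Then take it again across grip and trigger as it lies in the rest: squeeze the trigger to its pressure point and hold the gentle first speed for about a second, then squeeze on past that point to the second speed and hold it nearly all the way in for about two seconds. Let go so that the trigger springs right out, leave the duster in the rest, do not let it blow anywhere but in the rest, and leave the other things on the bench where they are.

Things in the scene. Friction and masses are not known exactly. Their poses are not given: they have to be found in the camera images.
- duster: Loose pistol-shaped cordless air duster, 0.3 kg, on its side: barrel and grip level. Origin: on the underside below the barrel's axis; x along the barrel to the nozzle, z up; the grip leaves towards -y. Grey box-shaped barrel x -60 to 70, y -20 to 20, z 0 to 40 mm, then a dark nozzle cone to x 130 (radius 15 to 8). Balance point near x 15, y -15.
- barrel_grip (a point): Free place to pinch the barrel across its 40 mm width: the middle of the barrel at x 30, y 0, z 20 mm in the duster's frame, ahead of the trigger; about 12 mm free to either side along x.
- grip_back (a point): Middle of the back face of the black grip, opposite the trigger: x -55, y -47, z 20 mm in the duster's frame. The grip is 32 mm deep (x -55 to -23), runs from the barrel to y -105, z 4 to 36; its foot fills x -62 to -10, y -105 to -130, z 0 to 40.
- trigger_front (a point): Middle of the front face of the bare-metal trigger in front of the grip (y -28 to -66, z 8 to 32); out, it is at x 7, y -47, z 20 mm in the duster's frame, and it moves with the trigger. From grip back to trigger front: 62 mm out, 54 mm at the pressure point, 46 mm fully in.
- first_stage (a joint): First-stage travel of the trigger, m: 0 = out, 0.008 = at the pressure point. The trigger slides straight back towards the grip (-x of the duster). Spring: about 2 N to start, 5 N at 0.008. It is a spring return.
- second_stage (a joint): Second-stage travel of the trigger, m, beyond the first stage: 0 until the pressure point is overcome, 0.008 = fully in against the stop. At the pressure point the trigger stands still until the squeeze exceeds 13 N; it then yields, needing 18 N at 0.008. It is a spring return.
- nozzle_tip (a point): Centre of the nozzle's mouth, at x 130, y 0, z 20 mm in the duster's frame.
- station: Fixed grey board x -95 to 305, y -150 to 115, 12 mm thick, with the wooden rest and the bay. Origin: on the table under the rest's middle; x along the rest to the bay, z up. A duster well in the rest has its origin at x 0, y 0, z 30 mm of this frame and the same axes; it has 6 mm play either way in x and 5 mm in y.
- rest (a point): Middle of the flat pad the barrel lies on, x 4, y 0, z 30 mm on the board. Pad under the foot: x -61 to -11, y -131 to -107, same height; open below grip and trigger down to the board. Walls, tops at z 55: rear wall x -74 to -66, |y| below 15; two cheeks x 56 to 84, inner faces at y +25 and -25, ending in stops (x 76 to 84) with 41 mm between for the nozzle.
- bay (a point): Floor middle of the three-walled plywood bay: x 238, y 0, z 12 mm on the board. Walls to z 92, x 180 to 300, |y| to 70, open above and towards the rest; a grey fixed stone about 80 mm wide and 60 mm high stands in it.
- jar: Bystander: brown jar with blue cap, 76 mm across, 150 mm high; origin under its middle.
- dish: Bystander: open glass dish 84 mm across, 45 mm high; origin under its middle. The white tub, grey bowl and steel tin farther out stand fast and are not touched.
- brush: Bystander: paintbrush lying on the board beside the rest, on its +y side, along x at about y 92 mm; origin under its middle.
Not all that is in view belongs to the job. What is shaped like the duster but blue is not meant.

How it is judged:
By the outcome, as a careful person would: the job done as asked, in the order asked, and still so for the second after the job is handed in, with the robot touching nothing.
It also fails if it takes over 64 s, if anything falls off the work surface, if the arm or the gripper's body presses on something with over 40 N, if the wrist force passes 120 N, or if a joint passes its speed limit or range.

ROBOT

A 6-joint arm with a two-finger parallel gripper is mounted at the origin on the work surface. World frame = base frame: x ahead of the robot, y to its left, z up, the work surface at z = 0. Lengths are in mm, angles in rad, forces in N, time in s.
With the tool pointing down it reaches from about 300 to 775 mm from the base axis. Payload 14.6 kg.
Tool frame: the origin (TCP) lies on the centre line of the jaws, within the pads' length; the fingertips stand 19 mm ahead of it and the grasp point (between the pads) is the TCP (bot.tip_reach is the distance from the TCP to the fingertips, in mm); y points along the fingers, x is the direction in which the jaws open and shut, and the axes are right-handed (so a half turn about y gives the same grasp; the last joint's range is limited). The gripper opens to 85 mm and grips with 20 to 120 N. Pads are 22 mm wide; open, the fingers measure 114 mm over their backs; the gripper's body (76 mm by 85 mm) begins 54 mm behind the grasp point. The pads swing forward as they close: fully open they stand 13 mm farther back than shut.
Start: joints at [1.065, 0.3, 1.521, -0, 1.321, -0.067], TCP at [233.666, 497.885, 250.281] pointing down, gripper open.
Joint ranges: [-3.03, 3.03], [-0.79, 2.21], [0.23, 2.52], [-1.04, 4.18], [0, 3.07], [-2.55, 2.55]. Speed limits (rad/s): [2.22, 2.22, 2.57, 3.14, 3.14, 3.14].

INTERFACE

Orientations are given as a unit quaternion [w, x, y, z].
In Python, from rig import bot gives the robot as it stands. Calls block until the motion is done:
- bot.move_to(position, orientation): joint-space move of the TCP to a pose.
- bot.servo_line(position, attitude=None, speed=150, until_force=None): straight line of the TCP; attitude=None keeps the orientation; speed is the mean speed in mm/s. With until_force (N) it stops when the force on the tool has changed by that much, and returns True; else False.
- bot.move_joints(angles): joint-space move.
- bot.move_gripper(opening, grip_force=None): finger opening in mm; grip_force is the grip in N (None keeps the last); returns when the fingers have stopped.
- bot.dwell(seconds).
- bot.ik(position, orientation): joint angles nearest the present ones, or None.
- bot.read_state(): the state.
- bot.read_camera(name): name is "scene" or "side" or "wrist"; returns a dict with "image" (420x560x3 uint8, blue, green, red), "depth" (420x560 float32, mm along the optical axis (not along the pixel's ray), 0 where there is no reading), "fovy" (degrees; the focal length in pixels is half the picture's height over the tangent of half this angle, whatever the lens; pixels are square), "cx", "cy" (the principal point, pixels), "k1" (the pictures are not rectified: a ray, as slopes to the right and down, at radius r is drawn at 1 + k1 r^2 times it, then the intrinsics apply), "eye" and "attitude" of the camera in the world; the wrist camera has in their place "mount" (4x4, takes a point from camera to tool coordinates, whose origin is the TCP and whose axes are the tool frame's). Camera axes: x right, y down, z forward; pixel columns grow to the right and rows downward; lengths in mm; the calibration is good to about 2 mm. A picture is of the moment at which its call begins: read the wrist's pose just before it.
A pose or a line that the arm cannot do raises bot.MotionError and nothing moves.
- bot.finish_job(): hands the job in, once; it reports no verdict.
The state is a dict: "clock": time; "joint_positions": joint angles; "qvel": joint speeds; "effort": joint torques, N m; "ee_pos": TCP position; "tool_rot": TCP orientation; "ft_force": force on the tool from outside, world axes, zero at the start; "moment": the same for the moment, N m; "grip_width": finger opening in mm.
Only numpy, scipy, OpenCV 4.12 (cv2) and the standard library are available. Lean on these libraries where they do the work, as an engineer would, in place of code of your own. Each camera call takes 0.05 s, during which the arm holds its last target.

## Working session

There is one attempt and no reset: what is moved stays moved. The work goes in short steps, each a Python script; the robot and the scene stay as the last script left them, time stands still between calls to the robot, and variables do not carry over. Pictures are saved under pics/ and viewed, and the job is handed in when it is done.

```bash
ls; mkdir -p pics; python3 - <<'E'
from rig import bot
import cv2,numpy as np
s=bot.read_state();print(s)
for n in ["scene","side","wrist"]:
    c=bot.read_camera(n)
    cv2.imwrite(f"pics/{n}0.png",c["image"]); np.save(f"pics/{n}0.npy",c["depth"])
    print(n,{k:v for k,v in c.items() if k not in("image","depth")})
E
```

```text
pics
{'clock': 0.0, 'joint_positions': array([ 1.06542695e+00,  3.00481881e-01,  1.52163185e+00,  1.58648763e-05,
        1.32069800e+00, -6.65914878e-02]), 'qvel': array([-0.00093635, -0.00199122,  0.00037764, -0.0021218 ,  0.00364011,
       -0.0015673 ]), 'effort': array([-5.77624614e-04, -5.43485320e+01, -3.61796415e+01, -8.28946008e-05,
        3.91432346e-03,  2.85527165e-05]), 'ee_pos': array([233.5423552 , 497.70039848, 249.69391051]), 'tool_rot': array([-0.59663092,  0.59703422,  0.37881647, -0.37957841]), 'ft_force': array([ 0.00286413, -0.19472801, -0.12518939]), 'moment': array([ 0.01791154, -0.02509629,  0.0062503 ]), 'grip_width': 84.99246998692918}
scene {'fovy': 53.53199713487563, 'cx': 279.62406661093, 'cy': 209.9096343166293, 'k1': -0.08695273818073543, 'eye': array([1331.76940044,  468.49585955,  665.91134063]), 'attitude': array([-0.23209489,  0.42201542,  0.77179739, -0.41516711])}
side {'fovy': 55.967975560794756, 'cx': 280.3410722787551, 'cy': 211.73407655833807, 'k1': -0.09562793570995465, 'eye': array([ 372.19654631, -758.15026372,  505.97849132]), 'attitude': array([-0.49745717,  0.86213966, -0.08405957,  0.04675001])}
wrist {'fovy': 71.1757689153985, 'cx': 277.97168222893987, 'cy': 210.420874595619, 'k1': -0.06498436059650721, 'mount': array([[ 9.99999994e-01, -6.65444216e-05,  8.67676891e-05,
        -5.77410762e-01],
       [-1.02543972e-04, -2.95178106e-01,  9.55442241e-01,
        -1.24129984e+02],
       [-3.79674292e-05, -9.55442244e-01, -2.95178111e-01,
         7.43511540e+01],
       [ 0.00000000e+00,  0.00000000e+00,  0.00000000e+00,
         1.00000000e+00]])}
```

View pics/scene0.png

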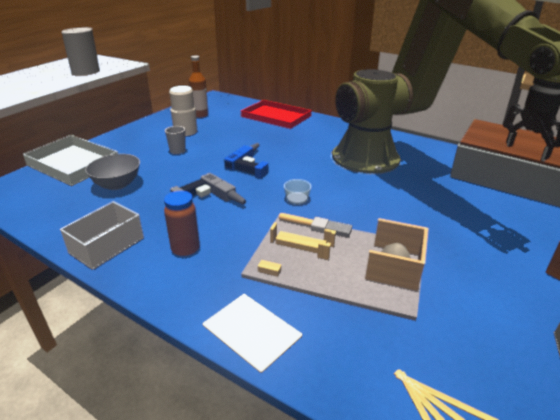

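View pics/side0.png

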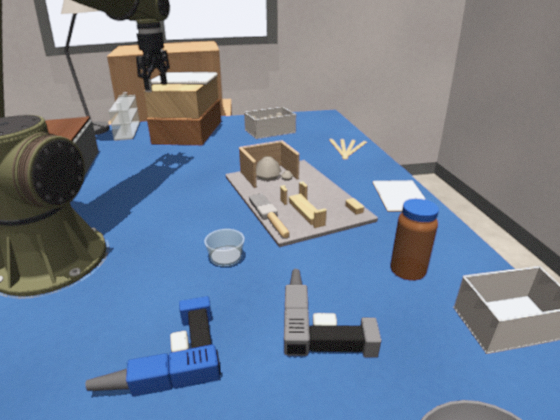

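View pics/wrist0.png

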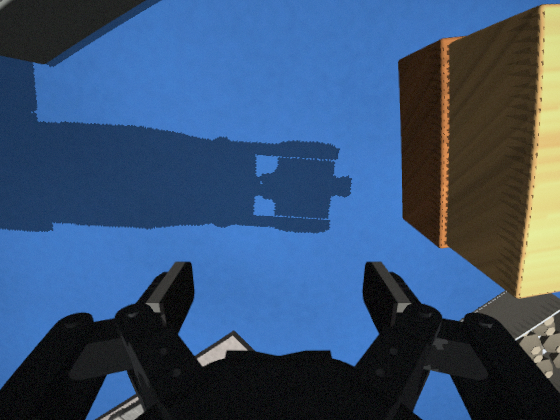

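The side view shows the grey duster at about (297,320), with its nozzle up at (296,275) and grip to the right. The station is at about (300,190), the blue decoy at (180,360). Next I fuse the depth into world coordinates.

```bash
cat > h.py <<'E'
import numpy as np,cv2
from scipy.spatial.transform import Rotation as R
def rot(q): return R.from_quat(np.roll(q,-1)).as_matrix()
def cloud(c,state=None,depth=None,img=None):
    d=c["depth"]; H,W=d.shape; f=H/2/np.tan(np.radians(c["fovy"])/2)
    K=np.array([[f,0,c["cx"]],[0,f,c["cy"]],[0,0,1]]);D=np.array([c["k1"],0,0,0.])
    v,u=np.mgrid[:H,:W]; p=np.stack([u,v],-1).reshape(-1,1,2).astype(float)
    n=cv2.undistortPoints(p,K,D).reshape(H,W,2)
    P=np.dstack([n*d[...,None],d])
    if "mount" in c:
        M=c["mount"]; P=P@M[:3,:3].T+M[:3,3]; P=P@rot(state["tool_rot"]).T+state["ee_pos"]
    else: P=P@rot(c["attitude"]).T+c["eye"]
    P[d<=0]=np.nan
    return P
def topdown(P,img,x0,x1,y0,y1,s,zmin=-20,zmax=400):
    # image: column = y? rows: x decreasing downward ; col: y decreasing rightwards
    W=int((y1-y0)*s);H=int((x1-x0)*s);o=np.zeros((H,W,3),np.uint8);zb=np.full((H,W),np.nan)
    q=P.reshape(-1,3);c=img.reshape(-1,3);m=np.isfinite(q[:,0])&(q[:,2]>zmin)&(q[:,2]<zmax)
    q=q[m];c=c[m];i=np.argsort(q[:,2]);q=q[i];c=c[i]
    r=((x1-q[:,0])*s).astype(int);k=((y1-q[:,1])*s).astype(int)
    g=(r>=0)&(r<H)&(k>=0)&(k<W);o[r[g],k[g]]=c[g];zb[r[g],k[g]]=q[g,2]
    return o,zb
E
python3 - <<'E'
from rig import bot
from h import *
import pickle
out=[]
for n in["scene","side"]:
    c=bot.read_camera(n);P=cloud(c);pickle.dump((c,P),open(f"pics/{n}.pkl","wb"))
    tab=P[(np.abs(P[...,2])<15)&(c["image"][...,0]>130)&(c["image"][...,2]<60)]
    print(n,np.median(tab[:,2]),len(tab))
    o,_=topdown(P,c["image"],200,800,-450,350,1.0);cv2.imwrite(f"pics/td_{n}.png",o)
E
```

```text
scene -0.2797064257082411 32358
side -0.2289404007067617 192
```

View pics/td_side.png

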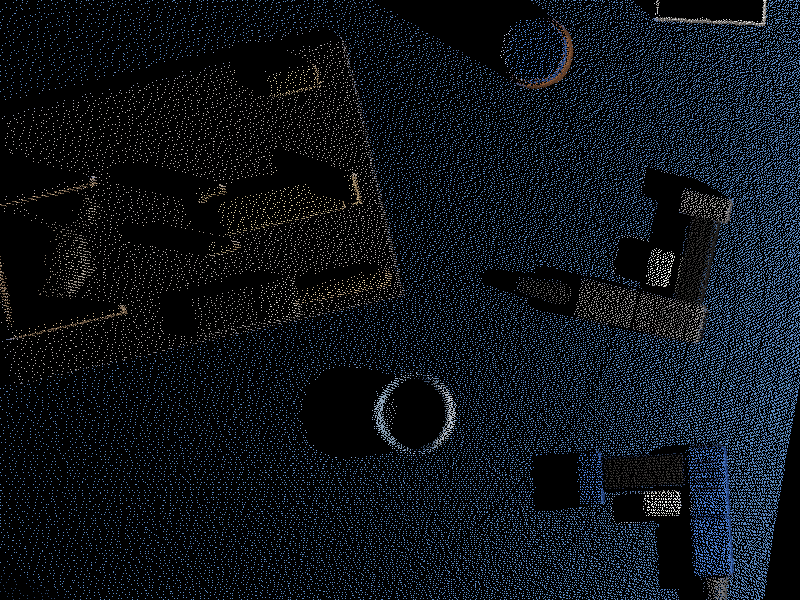

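View pics/td_scene.png

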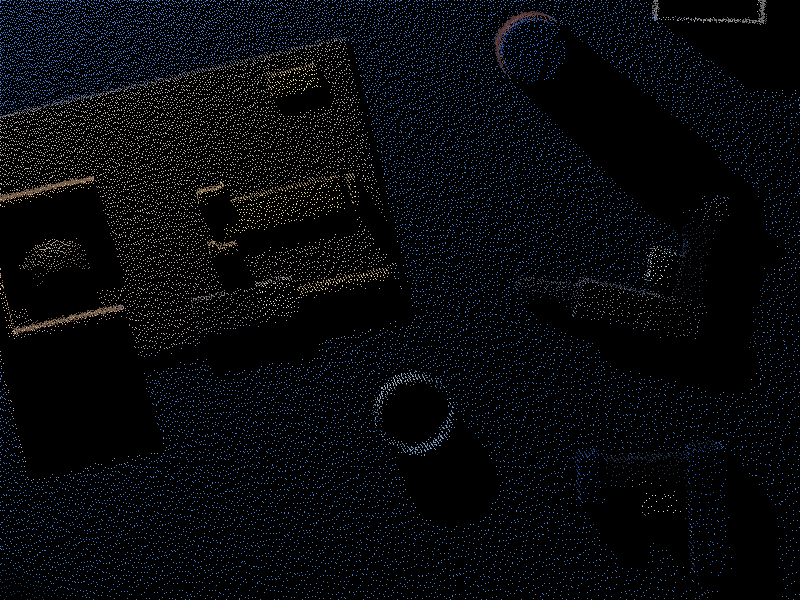

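```bash
cat > fit.py <<'E'
from h import *
from scipy.optimize import least_squares
def box(p,a,b):
    a=np.array(a,float);b=np.array(b,float);q=np.abs(p-(a+b)/2)-(b-a)/2
    return np.linalg.norm(np.maximum(q,0),axis=1)+np.minimum(q.max(1),0)
def cone(p):
    t=np.clip((p[:,0]-70)/60,0,1);r=np.hypot(p[:,1],p[:,2]-20)
    dx=np.maximum(np.maximum(70-p[:,0],p[:,0]-130),0)
    d=r-(15-7*t);return np.where(dx>0,np.hypot(np.maximum(d,0),dx),d)
def sd_duster(p):
    return np.min([box(p,(-60,-20,0),(70,20,40)),box(p,(-55,-105,4),(-23,-20,36)),box(p,(-62,-130,0),(-10,-105,40)),box(p,(-18,-66,8),(7,-28,32)),cone(p)],0)
def sd_station(p):
    B=[box(p,(-95,-150,0),(305,115,12)),box(p,(-74,-15,12),(-66,15,55)),box(p,(56,25,12),(84,33,55)),box(p,(56,-33,12),(84,-25,55)),
     box(p,(-61,-131,12),(-11,-107,30)),box(p,(-50,-15,12),(56,15,30)),box(p,(180,62,12),(300,70,92)),box(p,(180,-70,12),(300,-62,92)),box(p,(292,-70,12),(300,70,92))]
    return np.min(B,0)
def fit(P,sd,x0,fs=2.0,cut=12):
    """x0: x,y,yaw,z"""
    x=np.array(x0,float)
    loc=lambda x:(P-[x[0],x[1],x[3]*100])@np.array([[np.cos(x[2]),-np.sin(x[2]),0],[np.sin(x[2]),np.cos(x[2]),0],[0,0,1]])
    for c in(cut*2,cut,cut/2):
        m=np.abs(sd(loc(x)))<c;Q=P[m]
        def res(x):
            M=np.array([[np.cos(x[2]),-np.sin(x[2]),0],[np.sin(x[2]),np.cos(x[2]),0],[0,0,1]])
            return sd((Q-[x[0],x[1],x[3]*100])@M)
        r=least_squares(res,x,loss="soft_l1",f_scale=fs,x_scale=[10,10,.1,.1]);x=r.x
    rr=np.abs(res(x));return x,len(Q),len(P),np.median(rr),np.percentile(rr,90)
E
cat > run1.py <<'E'
from fit import *
import pickle
A={n:pickle.load(open(f"pics/{n}.pkl","rb")) for n in("scene","side")}
def sel(P,b,z):
    q=P.reshape(-1,3);q=q[np.isfinite(q[:,0])];return q[(q[:,0]>b[0])&(q[:,0]<b[1])&(q[:,1]>b[2])&(q[:,1]<b[3])&(q[:,2]>z)]
for names in(["scene"],["side"],["scene","side"]):
    D=np.vstack([sel(A[n][1],(445,645,-395,-120),7) for n in names]);
    r=fit(D,sd_duster,(495,-270,np.radians(78),0));print(names,"duster",r[0].round(3),np.degrees(r[0][2]),r[1:])
    S=np.vstack([sel(A[n][1],(420,770,-60,360),16) for n in names]+[sel(A[n][1],(420,770,-60,360),7)[::4] for n in names])
    r=fit(S,sd_station,(587,50,np.radians(103),0));print("station",r[0].round(3),np.degrees(r[0][2]),r[1:])
E
python3 run1.py
```

```text
['scene'] duster [ 4.86767e+02 -2.95647e+02  1.35000e+00 -6.00000e-03] 77.3724941607423 (960, 961, np.float64(1.0841130491415925), np.float64(2.6750844815134087))
station [5.95126e+02 6.49390e+01 1.79800e+00 3.00000e-03] 103.02972649441092 (6798, 8047, np.float64(0.9492748443435062), np.float64(2.4107330775061486))
['side'] duster [ 4.88282e+02 -2.94096e+02  1.36000e+00 -5.00000e-03] 77.90309508516351 (4148, 4148, np.float64(0.6578534205111879), np.float64(1.637811892056544))
station [5.94512e+02 6.49660e+01 1.82200e+00 4.00000e-03] 104.41109560291439 (4168, 5662, np.float64(0.9412018820690236), np.float64(2.998254888672373))
['scene', 'side'] duster [ 4.87785e+02 -2.94176e+02  1.36000e+00 -5.00000e-03] 77.91819488253033 (5108, 5109, np.float64(0.7370589735170796), np.float64(1.9218333119581206))
station [5.94991e+02 6.53520e+01 1.79700e+00 3.00000e-03] 102.95382471341016 (10977, 13709, np.float64(0.8969955547453026), np.float64(2.3437431479005824))
```

```bash
cat >> h.py <<'E'
def quat(a):
    c,s=np.cos(a),np.sin(a)
    q=R.from_matrix(np.array([[c,0,-s],[s,0,c],[0,-1,0.]])).as_quat();return np.roll(q,1)
def w(pose,l):
    x,y,t=pose[:3];return np.array([x+np.cos(t)*l[0]-np.sin(t)*l[1],y+np.sin(t)*l[0]+np.cos(t)*l[1],l[2]])
E
python3 - <<'E'
from rig import bot
from h import *
s=bot.read_state();print(rot(s["tool_rot"]).round(2))
D=(487.8,-294.2,1.36);S=(595,65.3,1.80)
for nm,p,a in[("pick",w(D,(30,0,26)),1.36+np.pi/2),("place",w(S,(30,0,56)),1.8+np.pi/2),("trig",w(S,(-24,-47,50)),1.8),("look",np.array([585,110,300]),1.8+np.pi/2)]:
    for k in(0,1,-1):
        j=bot.ik(p,quat(a+k*np.pi));print(nm,k,p.round(),None if j is None else np.round(j,2))
E
```

```text
[[ 0.42 -0.   -0.91]
 [ 0.91 -0.    0.42]
 [-0.   -1.    0.  ]]
pick 0 [ 494. -265.   26.] None
pick 1 [ 494. -265.   26.] [-0.56  0.61  1.66 -0.    0.88 -0.35]
pick -1 [ 494. -265.   26.] [-0.56  0.61  1.66 -0.    0.88 -0.35]
place 0 [588.  95.  56.] None
place 1 [588.  95.  56.] [ 0.1   0.62  1.54 -0.    0.98 -0.13]
place -1 [588.  95.  56.] [ 0.1   0.62  1.54 -0.    0.98 -0.13]
trig 0 [646.  53.  50.] [ 0.02  0.73  1.37 -0.    1.04 -1.78]
trig 1 [646.  53.  50.] [ 0.02  0.73  1.37 -0.    1.04  1.37]
trig -1 [646.  53.  50.] [ 0.02  0.73  1.37 -0.    1.04  1.37]
look 0 [585 110 300] None
look 1 [585 110 300] [ 0.12  0.37  1.31 -0.    1.46 -0.1 ]
look -1 [585 110 300] [ 0.12  0.37  1.31 -0.    1.46 -0.1 ]
```

```bash
cat > look.py <<'E'
from rig import bot
from fit import *
import pickle
def look(n):
    bot.dwell(0.15);s=bot.read_state();c=bot.read_camera("wrist");P=cloud(c,s)
    cv2.imwrite(f"pics/{n}.png",c["image"]);pickle.dump((c,P),open(f"pics/{n}.pkl","wb"));print(n,"clock",round(s["clock"],2),s["ee_pos"].round(1));return c,P
def sel(P,b,z0,z1=200):
    q=P.reshape(-1,3);q=q[np.isfinite(q[:,0])];return q[(q[:,0]>b[0])&(q[:,0]<b[1])&(q[:,1]>b[2])&(q[:,1]<b[3])&(q[:,2]>z0)&(q[:,2]<z1)]
E
python3 - <<'E'
from look import *
bot.move_to([590,110,300],quat(1.8-np.pi/2))
c,P=look("wst")
b=(420,770,-60,390)
S=np.vstack([sel(P,b,16,120),sel(P,b,7,120)[::4]])
r=fit(S,sd_station,(595,65,1.8,0));print("station",r[0].round(3),np.degrees(r[0][2]),r[1:])
o,z=topdown(P,c["image"],440,760,-80,340,1.8);cv2.imwrite("pics/wst_td.png",o)
bot.move_to([*w((487.8,-294.2,1.36),(30,0,0))[:2],230],quat(1.36-np.pi/2))
c,P=look("wdu")
D=sel(P,(445,645,-395,-120),7,60)
r=fit(D,sd_duster,(488,-294,1.36,0));print("duster",r[0].round(3),np.degrees(r[0][2]),r[1:])
print(bot.read_state()["clock"])
E
```

```text
wst clock 2.32 [589.8 110.7 300. ]
station [5.95411e+02 6.37850e+01 1.79400e+00 6.00000e-03] 102.79976164779909 (17204, 25837, np.float64(0.4921531798660155), np.float64(1.3435306760263128))
wdu clock 3.98 [ 494.6 -264.1  230.2]
duster [ 4.88143e+02 -2.95415e+02  1.35200e+00  5.00000e-03] 77.4617874396088 (8892, 8892, np.float64(0.48473221155417434), np.float64(1.2349565318979245))
4.025
```

View pics/wst.png

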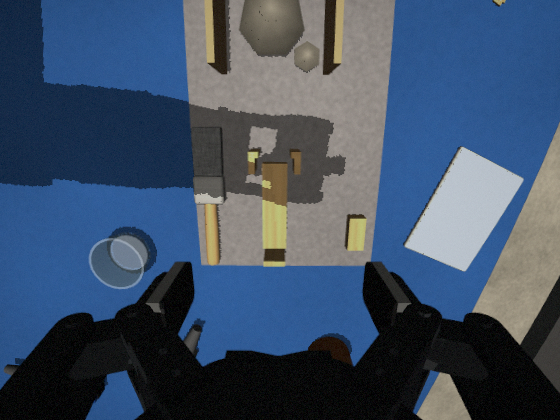

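View pics/wdu.png

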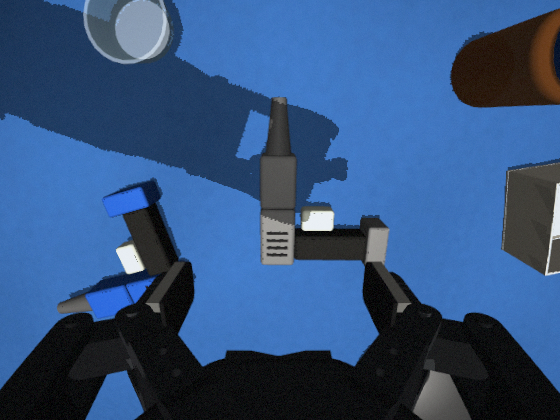

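The wrist views show the rest at (272,200) and its cheeks at (253,157) and (296,160). The duster barrel is at (278,210), with the white trigger at (317,218) beside it and the way in clear. All the fits agree to about 1.5 mm, so I'm going for the grasp.

```bash
python3 - <<'E'
from look import *
D=(488.1,-295.2,1.354)
p=w(D,(30,0,25));q=quat(D[2]-np.pi/2)
bot.move_to([p[0],p[1],110],q)
print(bot.servo_line(p,q,speed=90,until_force=8),bot.read_state()["ee_pos"].round(1),bot.read_state()["ft_force"].round(1))
bot.move_gripper(30,grip_force=50)
s=bot.read_state();print(s["grip_width"],s["ft_force"].round(1),s["clock"])
bot.servo_line([p[0],p[1],150],q,speed=120)
s=bot.read_state();print(s["grip_width"],s["ft_force"].round(1),s["moment"].round(2),s["ee_pos"].round(1),s["clock"])
c,P=look("lift")
c=bot.read_camera("side");P=cloud(c);cv2.imwrite("pics/side_lift.png",c["image"])
Q=sel(P,(430,660,-400,-120),100,190)
r=fit(Q,sd_duster,(488,-295,1.354,1.25));print("duster",r[0].round(3),np.degrees(r[0][2]),r[1:])
E
```

```text
False [ 494.9 -266.1   25.6] [ 0.7 -0.8  0.5]
39.47598838006848 [-0.3  0.1  5.2] 6.1583
39.31170837617711 [-0.   0.2 -2.9] [0.06 0.05 0.01] [ 494.3 -265.7  149.1] 7.35
lift clock 7.5 [ 494.4 -265.8  149.3]
duster [ 488.264 -294.133    1.361    1.236] 77.97266507995876 (4983, 5597, np.float64(0.5774276794744537), np.float64(1.558618996115203))
```

View pics/side_lift.png

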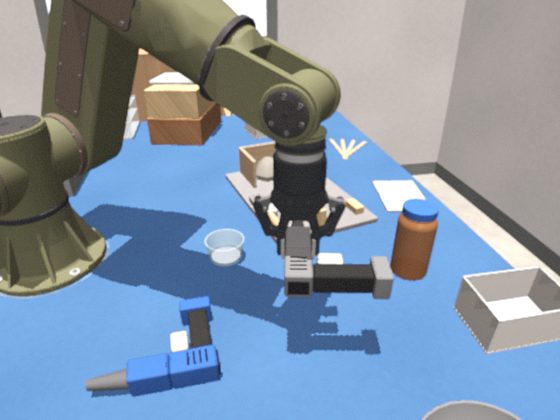

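View pics/lift.png

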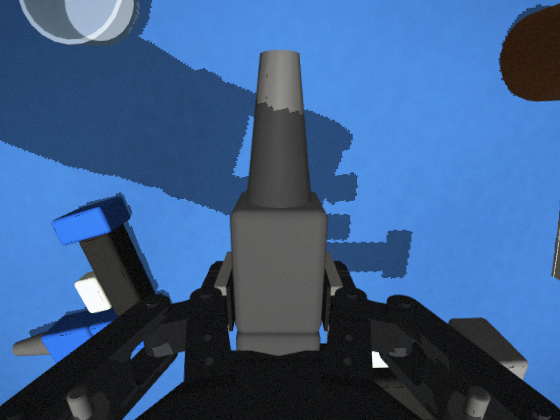

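It's held level and square: bottom about 25.6 mm below the TCP, 39.3 mm wide at the jaws. On to the rest.

```bash
python3 - <<'E'
from look import *
S=(595.3,64.3,1.795)
q=quat(S[2]-np.pi/2);p=w(S,(29.5,0,0))
bot.servo_line([p[0],p[1],155],q,speed=220)
bot.servo_line([p[0],p[1],100],q,speed=120)
s=bot.read_state();print(s["grip_width"],s["ee_pos"].round(1),s["clock"])
c,P=look("hov")
c=bot.read_camera("side");P=cloud(c);cv2.imwrite("pics/side_hov.png",c["image"])
Q=sel(P,(520,760,-60,220),62,118)
r=fit(Q,sd_duster,(*S,0.75));print("duster",r[0].round(3),np.degrees(r[0][2]),r[1:])
c=bot.read_camera("scene");P=cloud(c);cv2.imwrite("pics/scene_hov.png",c["image"])
Q=sel(P,(520,760,-60,220),62,118)
r=fit(Q,sd_duster,(*S,0.75));print("duster",r[0].round(3),np.degrees(r[0][2]),r[1:])
E
```

```text
39.6371559963211 [589.1  93.  100.6] 10.0417
hov clock 10.19 [589.2  93.1 101. ]
duster [595.824  64.73    1.807   0.758] 103.54766007901323 (1647, 1708, np.float64(0.6989477116580964), np.float64(2.0267899566155534))
duster [594.6    63.945   1.79    0.757] 102.5494717801949 (1916, 2003, np.float64(0.7014529908826042), np.float64(1.9023248540812574))
```

View pics/hov.png

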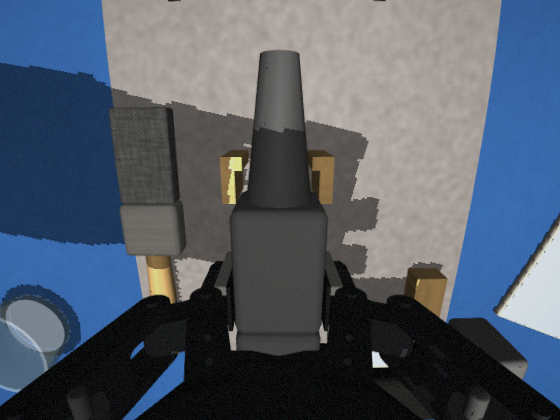

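View pics/scene_hov.png

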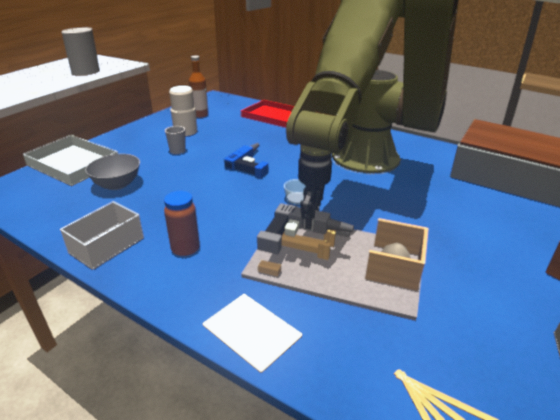

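The hover view has the nozzle centred between the cheeks, which sit at (235,178) and (320,178), and the fits are within 1 mm of target. Lowering and releasing.

```bash
python3 - <<'E'
from look import *
S=(595.3,64.3,1.795)
q=quat(S[2]-np.pi/2);p=w(S,(29.5,0,0))
bot.servo_line([p[0],p[1],62],q,speed=80)
print(bot.servo_line([p[0],p[1],53],q,speed=20,until_force=5))
s=bot.read_state();print(s["grip_width"],s["ee_pos"].round(1),s["ft_force"].round(1),s["clock"])
if s["ee_pos"][2]<58.5:
    bot.move_gripper(85)
    bot.servo_line([p[0],p[1],150],q,speed=140)
    pb=w(S,(-20,-20,0))
    bot.move_to([pb[0],pb[1],240],q)
    c,P=look("rest1")
    Q=sel(P,(500,760,-60,220),36,75)
    r=fit(Q,sd_duster,(*S,0.3));print("duster",r[0].round(3),np.degrees(r[0][2]),r[1:])
    b=(420,770,-60,390)
    print(bot.read_state()["clock"])
E
```

```text
True
38.98495897597879 [588.9  93.1  55.4] [-1.3  0.1  5.8] 11.3583
rest1 clock 13.36 [618.7  49.6 238.3]
duster [5.96117e+02 6.34990e+01 1.79100e+00 3.04000e-01] 102.64311692835476 (11452, 12173, np.float64(0.4934660027934257), np.float64(1.26950685634649))
13.4083
```

View pics/rest1.png

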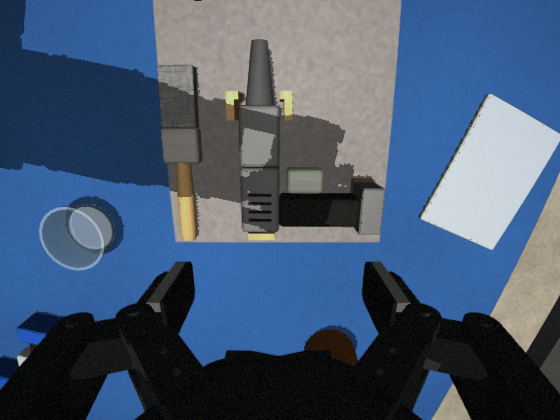

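The duster lies level in the rest: barrel at (260,165), nozzle at (260,60) pointing to the bay, foot on its pad at (369,210). Next the grip-and-trigger grasp, first without touching.

```bash
python3 - <<'E'
from look import *
S=(595.8,63.9,1.793)
q=quat(S[2]+np.pi);p=w(S,(-24,-47,47))
bot.move_to([p[0],p[1],150],q)
print(bot.servo_line(p,q,speed=80,until_force=6))
s=bot.read_state();print(s["ee_pos"].round(1),s["ft_force"].round(1),s["clock"])
for g in(72,67):
    bot.move_gripper(g,grip_force=20)
    s=bot.read_state();print(g,s["grip_width"],s["ft_force"].round(1),s["clock"])
bot.dwell(.05)
print([round(bot.read_state()["grip_width"],2) for _ in range(4)])
c,P=look("trig1");c=bot.read_camera("side");cv2.imwrite("pics/side_trig.png",c["image"][100:300,180:460])
E
```

```text
False
[647.2  50.8  47.6] [-0.3 -0.3 -0.2] 16.25
72 71.58680400315053 [-0.9  0.6 -0.3] 16.5417
67 67.09646231294919 [0.3 0.1 0.5] 16.7667
[67.14, 67.14, 67.14, 67.14]
trig1 clock 16.97 [646.9  50.9  47. ]
```

View pics/trig1.png

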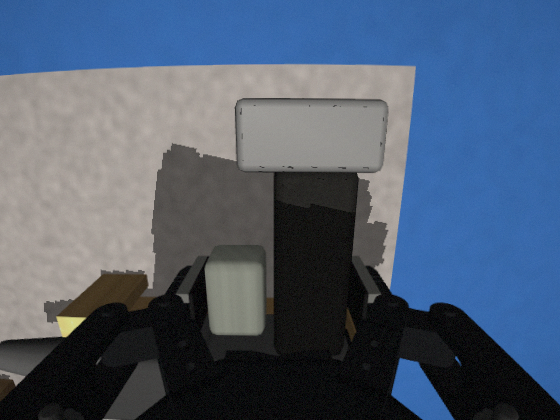

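View pics/side_trig.png

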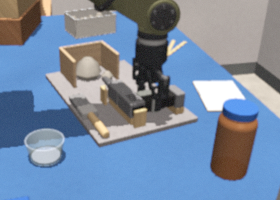

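The trigger at (236,290) and the grip at (315,260) stand between both pads, with a similar gap on each side. Squeezing now, watching the opening as it closes.

```bash
cat > sq.py <<'E'
from look import *
log=[]
def rd(tag):
    s=bot.read_state();log.append((tag,round(s["clock"],3),round(s["grip_width"],2),s["ft_force"].round(1).tolist()));return s["grip_width"],s["clock"]
def mean(tag,n=4):
    v=[]
    for _ in range(n): bot.dwell(.03);v.append(rd(tag)[0])
    return np.mean(v)
try:
    for g in(60,56):
        bot.move_gripper(g,grip_force=20);rd(g)
    t0=rd("start1")[1];cmd=54.0
    bot.move_gripper(cmd);t1=rd("at54")[1];m=mean("h")
    log.append(("mean",m))
    if m>54.35:
        cmd-=min(m-53.95,0.6);bot.move_gripper(cmd);m=mean("h2");log.append((cmd,m))
    c,P=look("st1")
    t=bot.read_state()["clock"]
    if t1+1.05>t: bot.dwell(t1+1.05-t)
    m=mean("end1",2)
    bot.move_gripper(46.8,grip_force=32);t2=rd("in")[1];m=mean("i")
    log.append(("mean2",m))
    if m>47.6: bot.move_gripper(46.3,grip_force=45);log.append(mean("i2"))
    c,P=look("st2")
    t=bot.read_state()["clock"]
    if t2+2.05>t: bot.dwell(t2+2.05-t)
    rd("end2")
finally:
    bot.move_gripper(85);rd("open")
    for l in log: print(l)
E
python3 sq.py
```

```text
st1 clock 18.02 [647.6  50.2  47.9]
st2 clock 19.38 [648.5  49.6  49.1]
(60, 17.308, 60.0, [-1.0, 0.4, 1.1])
(56, 17.525, 56.22, [0.6, -4.2, 5.8])
('start1', 17.525, 56.22, [0.6, -4.2, 5.8])
('at54', 17.742, 54.33, [1.4, -5.6, 7.1])
('h', 17.775, 53.93, [1.4, -5.0, 7.6])
('h', 17.808, 54.26, [2.1, -6.0, 7.4])
('h', 17.842, 53.93, [1.1, -6.0, 7.9])
('h', 17.875, 54.22, [1.7, -6.5, 7.0])
('mean', np.float64(54.082535024388136))
('end1', 18.825, 54.01, [1.0, -5.8, 7.0])
('end1', 18.858, 54.13, [1.4, -6.2, 7.1])
('in', 19.1, 47.49, [2.2, -9.3, 13.9])
('i', 19.133, 47.69, [2.6, -9.6, 14.0])
('i', 19.167, 47.56, [1.6, -9.0, 13.2])
('i', 19.2, 47.2, [1.9, -9.4, 13.7])
('i', 19.233, 46.82, [1.5, -9.5, 13.3])
('mean2', np.float64(47.31761405330167))
('end2', 21.15, 47.33, [2.1, -9.8, 13.5])
('open', 21.617, 84.7, [0.4, -0.2, 0.0])
```

```bash
python3 - <<'E'
import cv2,numpy as np
a=[cv2.imread(f"pics/{n}.png")[180:420,150:430] for n in("trig1","st1","st2")]
cv2.imwrite("pics/cmp.png",np.hstack([cv2.resize(x,(266,228)) for x in a]))
E
```

```text
(no output)
```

View pics/cmp.png

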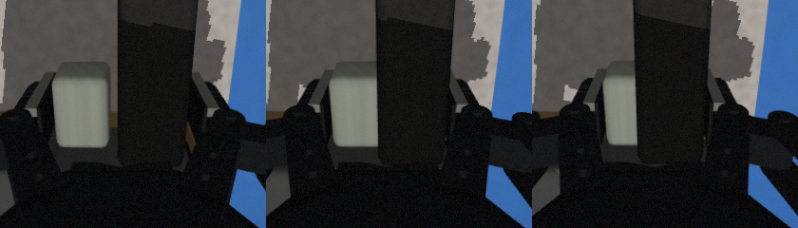

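```bash
python3 - <<'E'
import pickle,numpy as np
from h import *
# trigger-to-grip extents: top-surface points in tool-plane coordinates
S=(595.8,63.9,1.793);c,s=np.cos(S[2]),np.sin(S[2])
for n in("trig1","st1","st2"):
    C,P=pickle.load(open(f"pics/{n}.pkl","rb"));im=C["image"].astype(int)
    q=P.reshape(-1,3);col=im.reshape(-1,3)
    m=np.isfinite(q[:,0]);q=q[m];col=col[m]
    d=q-[S[0],S[1],30];L=np.c_[c*d[:,0]+s*d[:,1],-s*d[:,0]+c*d[:,1],d[:,2]]
    t=(L[:,1]<-36)&(L[:,1]>-66)&(L[:,2]>29)&(L[:,2]<35)&(L[:,0]>-25)&(L[:,0]<16)&(col.sum(1)>300)
    g=(L[:,1]<-62)&(L[:,1]>-100)&(L[:,2]>32)&(L[:,2]<41)&(L[:,0]>-70)&(L[:,0]<-10)
    f=(L[:,1]<-108)&(L[:,1]>-127)&(L[:,2]>36)&(L[:,2]<45)
    P_=lambda k:(k.sum(),np.percentile(L[k,0],[1,50,99]).round(1)) if k.sum() else None
    print(n,"trig",P_(t),"grip",P_(g),"foot",P_(f))
E
```

```text
trig1 trig (np.int64(3307), array([-17.6,  -6.2,   5.6])) grip (np.int64(7522), array([-54.1, -38.2, -22.9])) foot (np.int64(8659), array([-60.8, -35.8, -11.1]))
st1 trig (np.int64(2921), array([-20.6, -10.5,   0. ])) grip (np.int64(7395), array([-51.9, -36. , -18.3])) foot (np.int64(8494), array([-58.4, -33.3,  -8.6]))
st2 trig (np.int64(1969), array([-18.1, -11.2,  -4. ])) grip (np.int64(7205), array([-49.4, -33.5, -17.3])) foot (np.int64(8239), array([-55.7, -30.6,  -5.9]))
```

In the pictures the trigger front moved 8.1 mm relative to the grip in the first hold and 14.8 mm in the second, which agrees with the jaw readings. The duster also slid about 5 mm forward in its play. I'll retreat and check.

```bash
python3 - <<'E'
from look import *
S=(595.8,63.9,1.793)
s=bot.read_state();q=quat(S[2]+np.pi);p=s["ee_pos"]
bot.servo_line([p[0],p[1],160],q,speed=120)
pb=w(S,(-20,-20,0));bot.move_to([pb[0],pb[1],240],quat(S[2]-np.pi/2))
c,P=look("final")
Q=sel(P,(500,760,-60,220),36,75)
r=fit(Q,sd_duster,(*S,0.3));print("duster",r[0].round(3),r[1:])
x=r[0];d=x[:2]-[595.4,63.9];t=1.794;print("in station",np.cos(t)*d[0]+np.sin(t)*d[1],-np.sin(t)*d[0]+np.cos(t)*d[1])
q=P.reshape(-1,3);q=q[np.isfinite(q[:,0])];dd=q-[x[0],x[1],30];co,si=np.cos(x[2]),np.sin(x[2]);L=np.c_[co*dd[:,0]+si*dd[:,1],-si*dd[:,0]+co*dd[:,1],dd[:,2]]
k=(L[:,1]<-36)&(L[:,1]>-62)&(L[:,2]>26)&(L[:,2]<35)&(L[:,0]>-20)&(L[:,0]<16);print("trigger front",np.percentile(L[k,0],[1,50,99]))
b=(420,770,-60,390);m=np.vstack([sel(P,b,16,120),sel(P,b,7,120)[::4]])
c=bot.read_camera("side");cv2.imwrite("pics/side_fin.png",c["image"]);c=bot.read_camera("scene");cv2.imwrite("pics/scene_fin.png",c["image"])
print(bot.read_state()["clock"])
E
```

```text
final clock 24.26 [619.7  48.8 239.7]
duster [5.96472e+02 6.21030e+01 1.78700e+00 3.04000e-01] (11380, 12081, np.float64(0.48199651964010926), np.float64(1.2588275913749734))
in station -1.9896385252616957 -0.6479794077557128
trigger front [-17.86718132  -4.37647735   7.54423233]
24.4083
```

View pics/final.png

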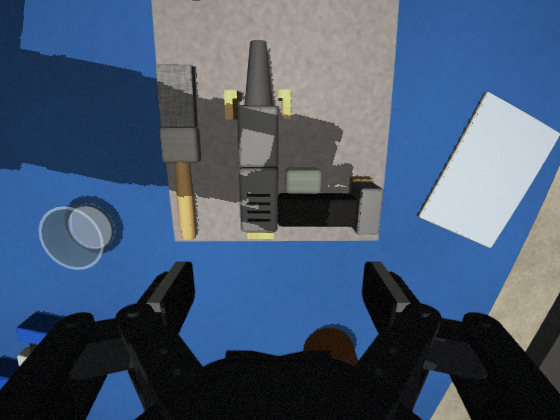

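View pics/side_fin.png

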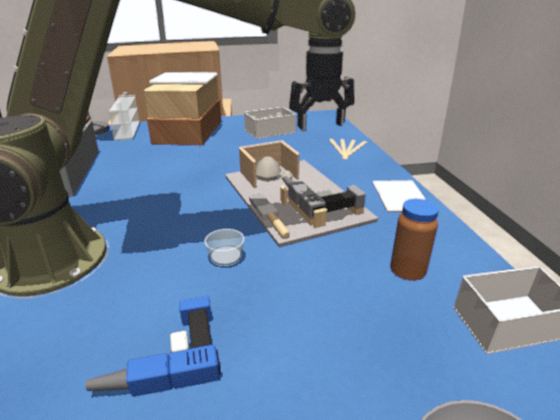

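The duster lies in the rest (260,165) with its trigger out at x 7.5 mm. Jar, dish, brush and blue duster are where they were. Handing in.

```bash
python3 -c "
from rig import bot
print(bot.finish_job())"
```

```text
the job is handed in; nothing more can be done
None
```

I laid the duster in the rest by its barrel, nozzle towards the stone, and released it. I then took it across grip and trigger, squeezed it through both speeds and let go. I handed in at about 24 s of the 64 s allowed.

- **First speed:** I held the trigger at its pressure point for about 1.1 s, with the jaws reading about 54.1 mm. The wrist picture showed 8.1 mm of trigger travel relative to the grip.
- **Second speed:** I held it for about 2.05 s with the jaws at about 47.3 mm, though I had commanded 46.8. The picture showed 14.8 mm of the 16 mm total travel. That is about 6.7 mm of the 8 mm second stage, so it stopped a little short of the end.
- **Forces while squeezing:** the wrist force read up to about 17 N. In the pictures the duster seemed to shift up to 5 mm forward in the rest.
- **Last check:** the duster lies level in the rest, about 2 mm back and 1 mm sideways of nominal, so the forward shift did not last. The trigger is fully out, with its front at x 7.5 mm against 7 nominal. The jar, dish, brush and blue duster look unmoved in the pictures, and the gripper is clear.

No check failed; the 0.5 mm between commanded and read opening in the second hold was the only mismatch.

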